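# Refit the side burner knob and hold the gas valve in

## Task

Pick the loose burner knob up off the stone coaster, turn it so that its D-shaped hole matches the flat on the burner's valve stem, and push it fully home on the stem. Then press the knob down, stem and all, as far as it goes or nearly so, and keep hold of it: finish while still gripping the knob and holding the valve pressed in. Leave the tongs and the spice jar where they are.

Things in the scene. Friction and masses are not known exactly. Their poses are not given: they have to be found in the camera images.
- knob: Loose black plastic cooker knob, upright on the coaster, 70 g. Origin: centre of its underside, z up. Round skirt 52 mm across, 20 mm high; on it a bar grip 16 mm wide (along y) from z = 20 to 48 mm, running along x from -22 mm to a pointed nose at +26 mm, parallel-sided up to x = +18 mm, with a thin steel line on top at the nose end.
- knob_hole (a point): Mouth of the D-shaped blind hole in the knob's underside, on its axis (the knob's origin, same axes). 16 mm deep, 15 mm round, flat wall on the nose (+x) side 2.8 mm from the axis; the mouth widens by 2.5 mm all round over its first 3.5 mm. It goes on the stem one way only, nose over the stem's flat, to within about 10 degrees.
- knob_nose (a point): Tip of the knob's pointed nose, at (26, 0, 34) mm in the knob's frame, same axes as the knob.
- stem_top (a point): Centre of the top end of the steel valve stem, on its axis; z up, x is square to the stem's flat and points out of it. The stem is upright, D-shaped, 14 mm round with the flat 2.5 mm from the axis, and stands 30 mm above the burner's top plate when not pressed. It does not turn. With the knob home, the knob's underside is 16 mm below this point.
- valve: Fixed aluminium bezel round the stem, 74 mm across, 2 mm high, origin on the burner's top plate on the stem's axis. A small dark rib on it, 27 to 37 mm from the axis, lies to its +x: the way the stem's flat faces. With the knob home, the knob's underside is 14 mm above the plate, 6 mm when pressed right in.
- stem (a joint): How far the valve stem is pressed down, in m: 0 sprung out, 0.008 at the stop. The spring takes about 4 N to start and 9 N at the stop, and pushes the stem back out when let go.
- burner: Fixed stainless gas side burner, a low box 300 (x) by 260 (y) by 80 mm high, origin at the centre of its underside. The valve is near the middle of its -x edge, about 100 mm from the centre; the burner head and four-armed grate (up to 104 mm high) are centred 45 mm to +x.
- coaster: Round grey stone coaster, 100 mm across, 10 mm thick, loose; the knob stands on it. Origin at the centre of its underside.
- spice_jar: Glass spice jar with steel cap, 46 mm across, 90 mm high, upright, some 130 mm beyond the coaster (+x). Origin at the centre of its underside. Leave alone.
- tongs: Stainless tongs lying flat, about 220 mm long along their x, 65 mm wide, 12 mm high, on the robot's side of the coaster. Origin on the surface, 25 mm from mid-length towards the hinge. Leave alone.
Mind the look-alikes: they are no part of the job. Of the things that look like the coaster, the smallest one is meant.

How it is judged (in metres and radians):
On the way, in this order (a step that is already met when the one before it is completed fails the run):
1. the knob is lifted clear of the coaster in the gripper (z of knob in the frame of coaster above 0.03 m and contact force between the fingers and knob above 1 N), for 0.1 s.
2. the knob is home on the stem, nose over the flat (z of knob in the frame of stem_top below -0.0145 m and horizontal distance between knob and stem_top below 0.004 m and x of knob_nose in the frame of stem_top above 0.022 m and angle between the x axis of knob and the x axis of stem_top, either way round below 0.3 rad and angle between knob's own z axis and vertical below 0.12 rad), for 0.2 s.
At the end, for the whole second after the job is handed in: Through the last second the knob is home on the stem (underside at least 14.5 mm below the stem's top, axes within 4 mm, nose over the flat within 0.3 rad, tilted less than 0.12 rad), the stem is pressed in by more than 5 mm of its 8 mm, and the fingers are still on the knob (over 1 N) (all of step 2 and contact force between the fingers and knob above 1 N and value of joint stem above 0.005 m); the arm keeps its last pose, push and grip.
It fails at once if the spice jar moved more than 20 mm (distance of spice_jar from where it was at the start of the episode above 0.02 m).
It fails at once if the tongs moved more than 20 mm (distance of tongs from where it was at the start of the episode above 0.02 m).
It fails at once if the spice jar is tipped (angle between spice_jar's own z axis and vertical above 0.4 rad).
It also fails if it takes over 42 s, if anything falls off the work surface, if the arm or the gripper's body presses on something with over 40 N, if the wrist force passes 120 N, or if a joint passes its speed limit or range.

## Robot

A 6-joint arm with a two-finger parallel gripper is mounted at the origin on the work surface. World frame = base frame: x ahead of the robot, y to its left, z up, the work surface at z = 0. Lengths are in mm, angles in rad, forces in N, time in s.
With the tool pointing down it reaches from about 350 to 975 mm from the base axis. Payload 7.1 kg.
Tool frame: the origin (TCP) lies at the very end of the fingers, on their centre line; the grasp point (between the pads) lies 19 mm behind it; y points along the fingers, x is the direction in which the jaws open and shut, and the axes are right-handed (so a half turn about y gives the same grasp; the last joint's range is limited). The gripper opens to 88 mm and grips with 3 to 60 N. Pads are 20 mm wide; open, the fingers measure 115 mm over their backs; the gripper's body (75 mm by 178 mm) begins 61 mm behind the grasp point.
Start: joints at [-1.257, 0.423, 1.63, -0, 1.089, -0.019], TCP at [204.199, -590.684, 222.675] pointing down, gripper open.
Joint ranges: [-3, 3], [-0.9, 2.11], [0.09, 2.58], [-1.31, 4.45], [0.11, 2.69], [-2.54, 2.54]. Speed limits (rad/s): [2.39, 2.39, 3.01, 3.14, 3.14, 3.14].

## Interface

Orientations are given as a rotation vector (axis times angle).
In Python, from workcell import ctrl gives the robot as it stands. The module is installed in compiled form; this text tells all that it offers.
- The arm moves only by the tool carry_out, never from a script. Its arguments are lists of equal length, an entry for each row: "delta_pos": the shift along the tool's x, y, z in cm, a list of three; "rotation": the turn, a rotation vector about the tool's x, y, z in rad, a list of three. In form: {"delta_pos": [[dx, dy, dz], ...], "rotation": [[wx, wy, wz], ...]}. A call has 1 to 12 rows; each row is the pose to reach, as a shift and turn from the pose commanded when the call began, along the tool's axes at that moment; what a row does not reach only later rows make up. A row lasts 1/12 s, in which the tool goes at most 41.7 mm and 7.16 degrees, less where a joint would pass 70% of its speed; a pose out of reach is approached as far as the arm can. A call with a gripper value outside its range is refused whole. "hand" is the closure in counts, from 0 (fully open) to 255 (shut), set as the call begins (left out, the last holds). The fingers move at their own pace and stop on an object; the grip force is fixed at half the most. Time passes only in rows, so rows that repeat a pose let the fingers close. It gives the time, the measured TCP pose, the force and the opening at its end, in the units of the state.
- ctrl.get_obs(): the state, without advancing time (a new reading comes with each control period).
- ctrl.get_image(name): name is "side" or "top" or "wrist"; returns the picture (480x640x3 uint8, red, green, blue); there is no depth.
- ctrl.camera_info(name): a dict with "fov_y" (degrees; the focal length in pixels is half the picture's height over the tangent of half this angle, whatever the lens; pixels are square), "cx", "cy" (the principal point, pixels), "R" (3x3) and "t" (3): a world point X has camera coordinates R X + t; the wrist camera has in their place "T_tool_cam" (4x4, takes a point from camera to tool coordinates, whose origin is the TCP and whose axes are the tool frame's). Camera axes: x right, y down, z forward; pixel columns grow to the right and rows downward; lengths in mm; the calibration is good to about 2 mm. A picture is of the moment at which its call begins: read the wrist's pose just before it. camera_info takes no time and is no camera call.
- ctrl.close_job(): hands the job in, once; it reports no verdict.
The state is a dict: "t": time; "qpos": joint angles; "qvel": joint speeds; "joint_torque": joint torques, N m; "ee_pos": TCP position; "orientation": TCP orientation; "ft_force": force on the tool from outside, world axes, zero at the start; "moment": the same for the moment, N m; "width": finger opening in mm.
Only numpy, scipy, OpenCV 4.12 (cv2) and the standard library are available. Lean on these libraries where they do the work, as an engineer would, in place of code of your own. Each camera call takes 0.05 s, during which the arm holds its last target.

## Working session

There is one attempt and no reset: what is moved stays moved. The work goes in short steps, Python scripts to look and compute and a tool call to move; the robot and the scene stay as the last step left them, time stands still between calls to the robot, and variables do not carry over. Pictures are saved under pics/ and viewed, and the job is handed in when it is done.

Besides the shell and the picture viewer there is one more tool, called after "Call:" as name(argument=value, ...) on one line, values as JSON. carry_out: Moves the arm, as the interface text tells. Its arguments: {"type":"object","properties":{"delta_pos":{"type":"array","items":{"type":"array","items":{"type":"number"}}},"rotation":{"type":"array","items":{"type":"array","items":{"type":"number"}}},"hand":{"type":"number"}},"required":["delta_pos","rotation"]}

```bash
mkdir -p pics; python3 - <<'E'
from workcell import ctrl
import cv2,numpy as np
o=ctrl.get_obs();print(o)
for n in("side","top","wrist"):
    print(n,ctrl.camera_info(n))
    cv2.imwrite(f"pics/{n}0.png",ctrl.get_image(n)[:,:,::-1])
E
```

```text
{'t': 0.0, 'qpos': array([-1.25701022e+00,  4.23783069e-01,  1.63068868e+00,  1.19365338e-05,
        1.08858508e+00, -1.89995813e-02]), 'qvel': array([ 2.22401644e-03,  1.41313838e-05,  5.59479619e-05, -1.20011861e-03,
       -6.76141809e-04,  3.35159044e-04]), 'joint_torque': array([ 5.88735111e-05, -5.44626224e+01, -2.73658812e+01,  6.44768123e-02,
        2.27706676e-02, -1.14117552e-04]), 'ee_pos': array([ 204.03141303, -590.17824406,  221.93828039]), 'orientation': array([-1.34754887,  0.96149836, -0.95956174]), 'ft_force': array([0.9230381 , 0.89607768, 1.19308504]), 'moment': array([-0.0536504 ,  0.08628439,  0.03823103]), 'width': 87.68917914117907}
side {'fov_y': 44.34030444032146, 'cx': 312.204479042888, 'cy': 236.25421235121098, 'R': array([[ 0.99696796, -0.07746873,  0.00731255],
       [-0.0550019 , -0.76805985, -0.63801164],
       [ 0.05504242,  0.63567497, -0.76999199]]), 't': array([-592.81449825,  152.58118624, 1104.64083943])}
top {'fov_y': 46.54831353962135, 'cx': 322.5427845982485, 'cy': 234.44487417264295, 'R': array([[-1.84550978e-02, -9.99829018e-01, -1.15967181e-03],
       [-9.98439625e-01,  1.84905676e-02, -5.26916905e-02],
       [ 5.27041241e-02,  1.85431982e-04, -9.98610155e-01]]), 't': array([  72.01200388,  614.08336374, 1076.2216019 ])}
wrist {'fov_y': 64.6029815264945, 'cx': 320.45669239876054, 'cy': 243.14847001927194, 'T_tool_cam': array([[ 9.99999962e-01,  4.49419479e-05,  2.73805231e-04,
        -8.17835882e-01],
       [-2.54198481e-04, -2.47194890e-01,  9.68965749e-01,
        -1.63194896e+02],
       [ 1.11230462e-04, -9.68965781e-01, -2.47194869e-01,
         6.71219515e+01],
       [ 0.00000000e+00,  0.00000000e+00,  0.00000000e+00,
         1.00000000e+00]])}
```

View pics/top0.png

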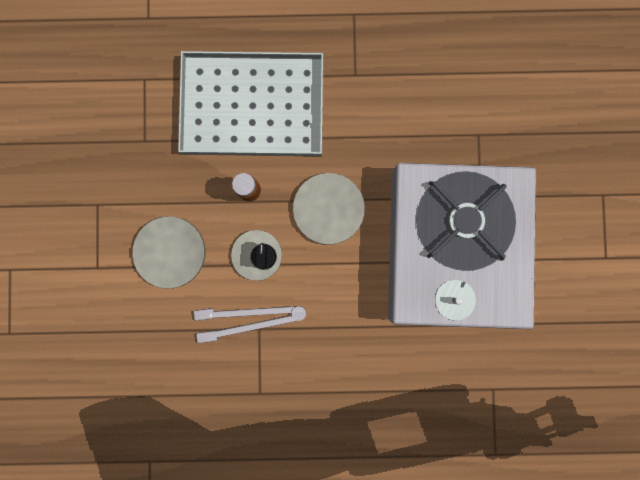

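View pics/side0.png

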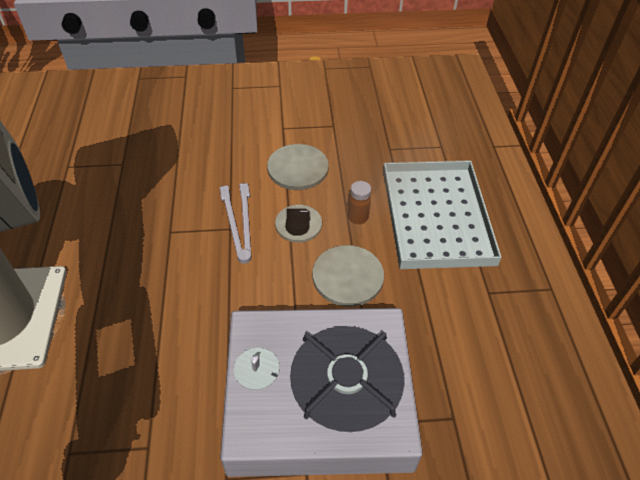

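View pics/wrist0.png

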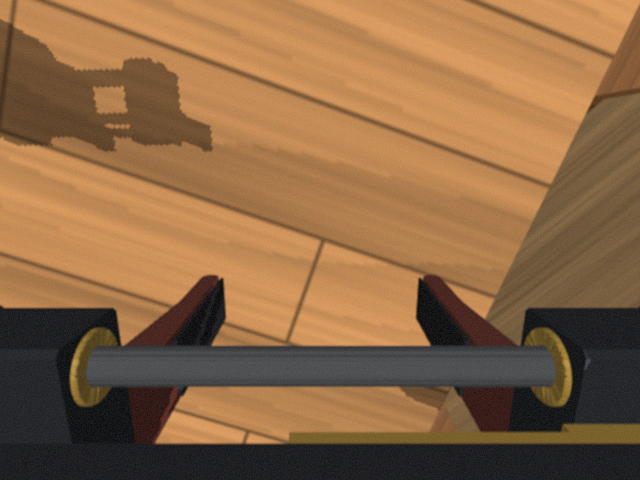

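The three round discs in the top view are at (169,252), (329,208) and (256,255). The one at (256,255) is the smallest and has the knob on it, so it is the coaster meant. I'll confirm it in enlarged crops.

```bash
python3 - <<'E'
import cv2,numpy as np
t=cv2.imread("pics/top0.png");s=cv2.imread("pics/side0.png")
r=lambda im,x,y,w,h:cv2.resize(im[y:y+h,x:x+w],(400,300),interpolation=cv2.INTER_CUBIC)
# top coaster 80x60 at 220,225 ; valve 80x60 at 416,270 ; side coaster 264,195; side valve 220,335
m=np.vstack([np.hstack([r(t,220,225,80,60),r(t,416,270,80,60)]),np.hstack([r(s,264,195,80,60),r(s,220,335,80,60)])])
cv2.imwrite("pics/crop1.png",m)
E
```

```text
(no output)
```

View pics/crop1.png

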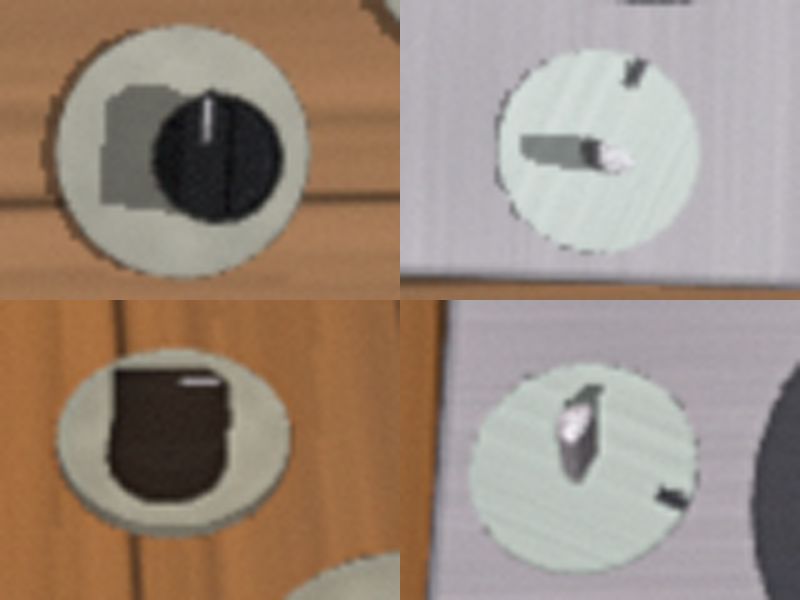

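```bash
cat > h.py <<'E'
import numpy as np,cv2
from workcell import ctrl
from scipy.spatial.transform import Rotation as Ro
def cam(n,obs=None):
    c=ctrl.camera_info(n);f=240/np.tan(np.radians(c["fov_y"])/2)
    if n=="wrist":
        T=np.array(c["T_tool_cam"]);Rw=Ro.from_rotvec(obs["orientation"]).as_matrix()
        Rc=Rw@T[:3,:3];o=Rw@T[:3,3]+obs["ee_pos"]
    else:
        Rc=np.array(c["R"]).T;o=-Rc@np.array(c["t"])
    return f,c["cx"],c["cy"],Rc,o
def cast(C,px,z):
    f,cx,cy,Rc,o=C;px=np.atleast_2d(np.array(px,float))
    d=np.c_[(px[:,0]-cx)/f,(px[:,1]-cy)/f,np.ones(len(px))]@Rc.T
    return o+d*((z-o[2])/d[:,2])[:,None]
def proj(C,X):
    f,cx,cy,Rc,o=C;p=(np.atleast_2d(X)-o)@Rc
    return np.c_[f*p[:,0]/p[:,2]+cx,f*p[:,1]/p[:,2]+cy]
def circ(P):
    A=np.c_[2*P[:,:2],np.ones(len(P))];s=np.linalg.lstsq(A,(P[:,:2]**2).sum(1),rcond=None)[0]
    return s[:2],np.sqrt(s[2]+s[0]**2+s[1]**2)
def blob(m,near):
    cs,_=cv2.findContours(m.astype(np.uint8),cv2.RETR_EXTERNAL,cv2.CHAIN_APPROX_NONE)
    cs=[c for c in cs if cv2.contourArea(c)>8]
    return max(cs,key=lambda c:cv2.pointPolygonTest(c,near,True))[:,0]
E
python3 - <<'E'
from h import *
t=cv2.imread("pics/top0.png").astype(int);s=cv2.imread("pics/side0.png").astype(int)
T=cam("top");S=cam("side")
# dark knob
for im,C,near,n in((t,T,(264.,257.),"top"),(s,S,(297.,225.),"side")):
    m=(im.max(2)<62)
    b=blob(m,near);print(n,"knob bbox",cv2.boundingRect(b))
    if n=="top":
        h=b[b[:,1]>255];P=cast(C,h,30);print("skirt",circ(P))
# bezel: greenish: G > R by >6, bright
for im,C,near,n in((t,T,(450.,310.),"top"),(s,S,(245.,380.),"side")):
    m=((im[:,:,1]-im[:,:,2]>6)&(im[:,:,1]>150)).astype(np.uint8)
    m=cv2.morphologyEx(m,cv2.MORPH_CLOSE,np.ones((3,3)))
    b=cv2.convexHull(blob(m,near)[:,None])[:,0]
    c,r=circ(cast(C,b,82));print(n,"bezel",c,r,cv2.boundingRect(b))
rt=cast(T,[[416+634/5-80,270+72/5]],83.5);print("rib top",rt)
rs=cast(S,[[220+(674-400)/5,335+(497-300)/5]],83.5);print("rib side",rs)
print("line",cast(T,[[220+208/5,225+98/5],[220+207/5,225+140/5]],58))
print("line side",cast(S,[[264+180/5,195+82/5],[264+219/5,195+81/5]],58))
print("coaster",circ(cast(T,[[220+x/5,225+y/5] for x,y in((56,150),(308,150),(182,26),(182,276))],10)))
print("stem top", cast(T,[[416+214/5,270+157/5]],110),cast(S,[[220+175/5,335+120/5]],110))
E
```

```text
top knob bbox (250, 244, 26, 25)
skirt (array([575.02090325, 176.39786598]), np.float64(23.78995051401695))
side knob bbox (286, 209, 24, 26)
top bezel [ 488.06762168 -179.36003478] 35.951247544225396 (436, 280, 39, 40)
side bezel [ 488.87482183 -181.33289799] 36.14164410216189 (234, 348, 45, 41)
rib top [[ 515.58137103 -194.02641022   83.5       ]]
rib side [[ 518.61585026 -196.1796296    83.5       ]]
line [[596.09915753 175.63077121  58.        ]
 [580.30918684 176.20737138  58.        ]]
line side [[582.77075998 174.85219068  58.        ]
 [598.70465668 174.27121713  58.        ]]
coaster (array([577.31854497, 191.38842865]), np.float64(49.3257906614298))
stem top [[ 486.69240375 -179.37585412  110.        ]] [[ 488.97587138 -180.63005277  110.        ]]
```

```bash
cat >> h.py <<'E'
def goal(pos,yaw,obs):
    """tool pointing down, jaw (tool x) at world angle yaw (deg, nearest half turn). prints shift in tool cm and rotvec"""
    R=Ro.from_rotvec(obs["orientation"]).as_matrix()
    print("R now",R.round(3).tolist(),"q6",obs["qpos"].round(3))
    for k in(0,180):
        a=np.radians(yaw+k);x=np.array([np.cos(a),np.sin(a),0]);y=np.array([0,0,-1.]);G=np.c_[x,y,np.cross(x,y)]
        print(yaw+k,"d_cm",(R.T@(np.array(pos)-obs["ee_pos"])/10).round(3),"rot",Ro.from_matrix(R.T@G).as_rotvec().round(4))
E
python3 -c "
from h import *
o=ctrl.get_obs()
goal([574.5,176,150],88,o)"
```

```text
R now [[0.327, -0.0, 0.945], [-0.945, 0.001, 0.327], [-0.001, -1.0, 0.0]] q6 [-1.257  0.424  1.63  -0.     1.089 -0.019]
88 d_cm [-60.316   7.278  60.046] rot [-1.6000e-03 -2.7738e+00 -3.0000e-04]
268 d_cm [-60.316   7.278  60.046] rot [ 2.000e-04  3.677e-01 -1.100e-03]
```

Call:
carry_out(delta_pos=[[-3,0,3],[-6,0,6],[-9,0,9],[-12,0,12],[-15,0,15],[-18,0,18],[-21,0,21],[-24,0,24],[-27,0,27],[-30,0,30],[-32,0,32],[-34,0,34]], rotation=[[0,0.03,0],[0,0.06,0],[0,0.09,0],[0,0.12,0],[0,0.15,0],[0,0.18,0],[0,0.21,0],[0,0.24,0],[0,0.27,0],[0,0.3,0],[0,0.33,0],[0,0.367,0]], hand=0)

```text
t: 1.15
ee_pos: [415.0, -155.8, 222.7]
orientation: [-1.192, 1.235, -1.234]
ft_force: [0.0, -0.3, 0.4]
width: 88.0
```

```bash
python3 -c "
from h import *
o=ctrl.get_obs();print(o['ee_pos'])
goal([545,176,190],88,o)"
```

```text
[ 414.99612845 -155.78012096  222.72562178]
R now [[-0.035, 0.0, 0.999], [-0.999, 0.0, -0.035], [-0.0, -1.0, 0.0]] q6 [-0.386  0.153  2.015  0.     0.974  1.219]
88 d_cm [-33.606   3.283  11.847] rot [-4.0000e-04 -3.1412e+00  2.0000e-04]
268 d_cm [-33.606   3.283  11.847] rot [-0.0001  0.0004 -0.0003]
```

Call:
carry_out(delta_pos=[[-3,0,1.3],[-6,0.3,2.6],[-9,0.6,4],[-12,1,5.3],[-15,1.4,6.6],[-18,1.8,8],[-21,2.2,9.4],[-24,2.6,10.8],[-27,3,12],[-30,3.3,13],[-32.5,3.3,14],[-33.6,3.3,14.8]], rotation=[[0,0,0],[0,0,0],[0,0,0],[0,0,0],[0,0,0],[0,0,0],[0,0,0],[0,0,0],[0,0,0],[0,0,0],[0,0,0],[0,0,0]])

```text
t: 2.15
ee_pos: [574.3, 175.3, 189.2]
orientation: [-1.194, 1.233, -1.232]
ft_force: [0.1, -0.9, 0.9]
width: 88.0
```

Call:
carry_out(delta_pos=[[0,0,0],[0,0,0],[0,0,0]], rotation=[[0,0,0],[0,0,0],[0,0,0]])

```text
t: 2.4
ee_pos: [573.2, 171.2, 189.4]
orientation: [-1.194, 1.235, -1.235]
ft_force: [-0.1, -0.5, 0.5]
width: 87.8
```

```bash
python3 -c "
from h import *
o=ctrl.get_obs();im=ctrl.get_image('wrist');cv2.imwrite('pics/w1.png',im[:,:,::-1])
np.save('w1.npy',np.r_[o['ee_pos'],o['orientation']]);print(o['ee_pos'],o['orientation'],o['t'])
C=cam('wrist',o);print(proj(C,[[574.5,176,58],[597,175,58],[574.5,176,30]]))"
```

```text
[573.20236256 171.21740531 189.44979028] [-1.19373599  1.23531995 -1.23475284] 2.4
[[315.12160705 231.47377297]
 [315.30053579 203.28457722]
 [315.53976985 224.41545497]]
```

View pics/w1.png

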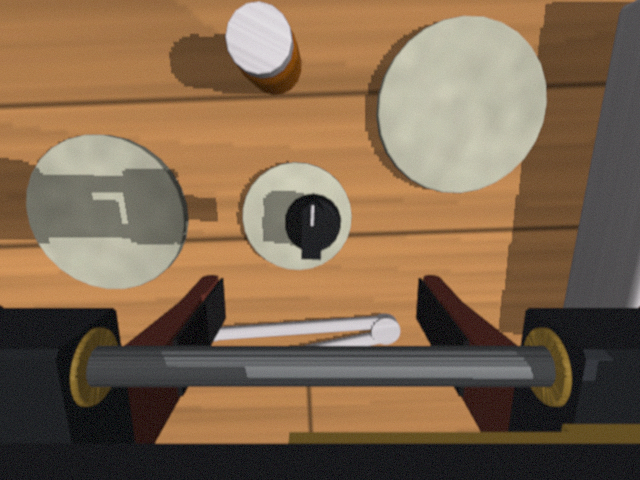

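The wrist view confirms it: the knob is on the smallest disc at about (313,222), with the steel line (nose) at (312,205)–(312,225) and the bar's tail at (311,257).

```bash
python3 -c "
from h import *
v=np.load('w1.npy');o=dict(ee_pos=v[:3],orientation=v[3:],qpos=np.zeros(6));C=cam('wrist',o)
im=cv2.imread('pics/w1.png').astype(int)
m=(im.max(2)<60);b=blob(m,(313.,225.));print(cv2.boundingRect(b))
h=b[b[:,1]<240];h=h[(h[:,1]>200)];print(circ(cast(C,h,30)))
t=b[b[:,1]>253];print('tail px',t[:,0].min(),t[:,0].max(),t[:,1].max(),cast(C,[[(t[:,0].min()+t[:,0].max())/2,t[:,1].max()]],58))
w=(im.min(2)>110);l=blob(w,(312.,214.));print(cv2.boundingRect(l));lo=l[l[:,1]==l[:,1].max()].mean(0);hi=l[l[:,1]==l[:,1].min()].mean(0)
print(cast(C,[hi,lo],58))
goal([575,175,100],88,ctrl.get_obs())
"
```

```text
(286, 195, 54, 64)
(array([576.46995712, 178.79864891]), np.float64(23.470477713259292))
tail px 302 319 258 [[552.66358468 180.5770739   58.        ]]
(243, 162, 109, 109)
[[629.04373027 189.58584695  58.        ]
 [542.79201897 190.37345397  58.        ]]
R now [[-0.035, -0.001, 0.999], [-0.999, -0.0, -0.035], [0.0, -1.0, -0.001]] q6 [ 0.27   0.424  1.716 -0.     1.003  1.877]
88 d_cm [-0.406  8.959  0.169] rot [-8.0000e-04  3.1411e+00  1.3000e-03]
268 d_cm [-0.406  8.959  0.169] rot [ 0.0008 -0.0005  0.0005]
```

Call:
carry_out(delta_pos=[[-0.2,1,0.2],[-0.2,2,0.2],[-0.2,3,0.2],[-0.2,4,0.2],[-0.2,5,0.2],[-0.2,6,0.2],[-0.2,6,0.2],[-0.2,6,0.2],[-0.2,6,0.2]], rotation=[[0,0,0],[0,0,0],[0,0,0],[0,0,0],[0,0,0],[0,0,0],[0,0,0],[0,0,0],[0,0,0]])

```text
t: 3.2
ee_pos: [576.2, 174.5, 129.7]
orientation: [-1.193, 1.234, -1.234]
ft_force: [0.4, -0.2, -0.6]
width: 88.0
```

```bash
python3 -c "
from h import *
o=ctrl.get_obs();im=ctrl.get_image('wrist')[:,:,::-1];cv2.imwrite('pics/w2.png',im);o2=ctrl.get_obs()
print(o['ee_pos'],o2['ee_pos'],o['qvel'].round(3))
C=cam('wrist',o);im=im.astype(int)
m=(im.max(2)<60).astype(np.uint8);b=blob(m,(313.,225.));print(cv2.boundingRect(b))
np.save('w2.npy',np.r_[o['ee_pos'],o['orientation']])
"
```

```text
[576.1619734  174.50471034 129.74156203] [576.34105426 174.56161592 130.08181408] [-0.    -0.013 -0.005  0.     0.001  0.001]
(283, 208, 66, 81)
```

View pics/w2.png

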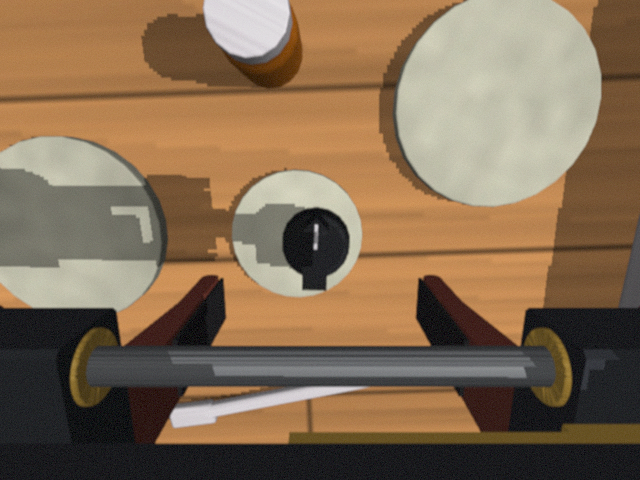

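The arm has settled. The knob is at about (316,242), the nose line at (316,222)–(316,250), and the bar's tail at (314,290).

```bash
python3 -c "
from h import *
v=np.load('w2.npy');o=dict(ee_pos=v[:3],orientation=v[3:],qpos=np.zeros(6));C=cam('wrist',o)
im=cv2.imread('pics/w2.png').astype(int)
m=(im.max(2)<60);b=blob(m,(313.,232.))
h=b[(b[:,1]<265)&(b[:,1]>212)];print(circ(cast(C,h,30)))
t=b[b[:,1]>280];print('tail px',t[:,0].min(),t[:,0].max(),cast(C,[[(t[:,0].min()+t[:,0].max())/2,t[:,1].max()]],58))
sub=im[215:258,300:332].min(2);ys,xs=np.where(sub>110);p=np.c_[xs+300.,ys+215.];print(len(p))
P=cast(C,p,58);vx,vy,x0,y0=cv2.fitLine(P[:,:2].astype(np.float32),cv2.DIST_L2,0,.01,.01).ravel();print(np.degrees(np.arctan2(vy,vx)),x0,y0,P[:,0].min(),P[:,0].max())
"
```

```text
(array([576.97127319, 178.95452049]), np.float64(23.718229798745824))
tail px 303 325 [[552.80048641 180.228524    58.        ]]
91
-4.06283 587.73914 177.89496 579.3451679760022 595.6881429656681
```

Call:
carry_out(delta_pos=[[-0.25,1,0],[-0.25,2.5,0],[-0.25,4,0],[-0.25,5.5,0],[-0.25,7,0],[-0.25,8,0],[-0.25,9,0],[-0.25,9.5,0],[-0.25,9.5,0],[-0.25,9.5,0]], rotation=[[0,0.017,0],[0,0.017,0],[0,0.017,0],[0,0.017,0],[0,0.017,0],[0,0.017,0],[0,0.017,0],[0,0.017,0],[0,0.017,0],[0,0.017,0]])

```text
t: 4.08
ee_pos: [576.2, 177.0, 34.8]
orientation: [-1.184, 1.247, -1.247]
ft_force: [-0.1, 0.1, -0.1]
width: 87.7
```

```bash
python3 -c "
from h import *
o=ctrl.get_obs();print(o['ee_pos'],o['ft_force'])
im=ctrl.get_image('wrist')[:,:,::-1];cv2.imwrite('pics/w3.png',im)"
```

```text
[576.18055303 176.98896871  34.75306464] [-0.11243738  0.0946523  -0.10171042]
```

View pics/w3.png

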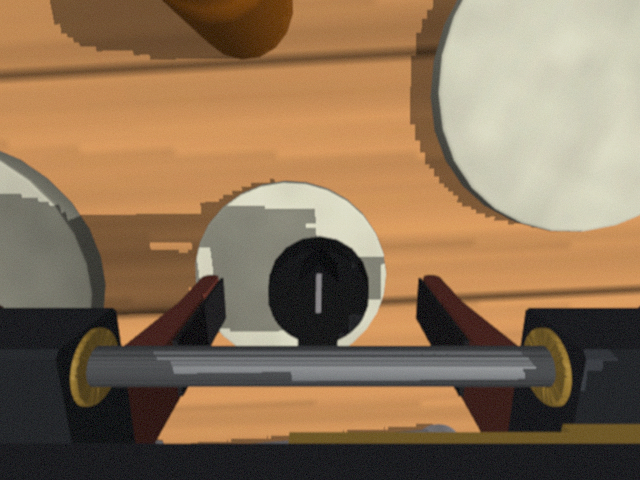

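The knob is centred between the fingers at (318,290), and the line is vertical in the picture, so it is aligned with the jaws. Next I'll lower 2 mm and close.

Call:
carry_out(delta_pos=[[0,0.2,0],[0,0.2,0]], rotation=[[0,0,0],[0,0,0]])

```text
t: 4.3
ee_pos: [576.4, 177.0, 33.1]
orientation: [-1.184, 1.246, -1.247]
ft_force: [0.1, 0.4, 0.4]
width: 87.5
```

Call:
carry_out(delta_pos=[[0,0,0],[0,0,0],[0,0,0],[0,0,0],[0,0,0],[0,0,0],[0,0,0],[0,0,0],[0,0,0],[0,0,0],[0,0,0],[0,0,0]], rotation=[[0,0,0],[0,0,0],[0,0,0],[0,0,0],[0,0,0],[0,0,0],[0,0,0],[0,0,0],[0,0,0],[0,0,0],[0,0,0],[0,0,0]], hand=255)

```text
t: 5.3
ee_pos: [576.0, 176.9, 32.7]
orientation: [-1.185, 1.247, -1.247]
ft_force: [-0.3, 0.3, -0.4]
width: 15.6
```

Call:
carry_out(delta_pos=[[0,-1,0],[0,-2.5,0],[0,-4,0],[0,-5.5,0],[0,-7,0],[0,-8.5,0],[0,-10,0],[0,-11.5,0],[0,-12.5,0],[0,-13.5,0],[0,-14,0],[0,-14,0]], rotation=[[0,0,0],[0,0,0],[0,0,0],[0,0,0],[0,0,0],[0,0,0],[0,0,0],[0,0,0],[0,0,0],[0,0,0],[0,0,0],[0,0,0]])

```text
t: 6.3
ee_pos: [576.6, 177.1, 173.9]
orientation: [-1.183, 1.246, -1.247]
ft_force: [-0.9, 0.3, -1.1]
width: 15.9
```

```bash
python3 -c "
from h import *
o=ctrl.get_obs();print(o['ee_pos'],o['ft_force'],o['width'])
im=ctrl.get_image('wrist')[:,:,::-1];cv2.imwrite('pics/w4.png',im)
np.save('w4.npy',np.r_[o['ee_pos'],o['orientation']])
goal([488,-180,170],267-25,o)"
```

```text
[576.59041831 177.06825508 173.93188355] [-0.93953309  0.33709174 -1.12130694] 15.86946136670742
R now [[-0.051, 0.002, 0.999], [-0.999, 0.001, -0.051], [-0.001, -1.0, 0.002]] q6 [0.278 0.449 1.717 0.    0.974 1.9  ]
242 d_cm [36.114  0.359 -7.019] rot [-0.0016  0.4375 -0.001 ]
422 d_cm [36.114  0.359 -7.019] rot [-1.4000e-03 -2.7041e+00  2.2000e-03]
```

View pics/w4.png

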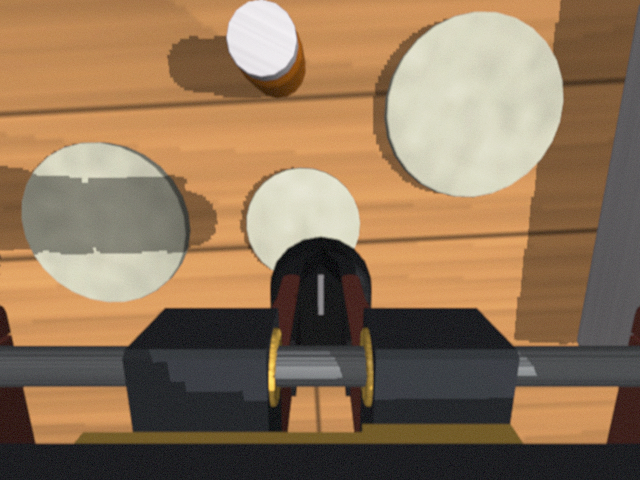

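The knob is held upright, with its skirt arc spanning (271..370, top 237). Next I'll measure its offset in the tool frame.

```bash
python3 -c "
from h import *
v=np.load('w4.npy');o=dict(ee_pos=v[:3],orientation=v[3:]);C=cam('wrist',o);R=Ro.from_rotvec(v[3:]).as_matrix()
im=cv2.imread('pics/w4.png').astype(int)
m=(im.max(2)<70);b=blob(m,(320.,265.));b=b[(b[:,1]<275)&(b[:,0]>268)&(b[:,0]<373)];print(len(b),b[:,1].min())
P=(cast(C,b,v[2]-2.7)-v[:3])@R
print('tool x,z',circ(P[:,[0,2]]))
from scipy.optimize import least_squares
print(least_squares(lambda c:np.hypot(P[:,0]-c[0],P[:,2]-c[1])-26,[0,0]).x)
sub=im[268:322,312:330].min(2);ys,xs=np.where(sub>110);p=np.c_[xs+312.,ys+268.]
L=(cast(C,p,v[2]+25.3)-v[:3])@R;f=cv2.fitLine(L[:,[2,0]].astype(np.float32),cv2.DIST_L2,0,.01,.01).ravel();print('line',f,L[:,2].min(),L[:,2].max(),np.degrees(np.arctan2(f[1],f[0])))
"
```

```text
116 238
tool x,z (array([-0.70409374,  4.36515054]), np.float64(22.473958207086177))
[-0.70258772  0.0703611 ]
line [ 9.9997020e-01 -7.7239345e-03  1.1386574e+01 -7.0792276e-01] 2.8773482789088902 19.05702247310048 -0.4425532
```

```bash
python3 -c "
from h import *
o=ctrl.get_obs();goal([422,-145,165],242,o)"
```

```text
R now [[-0.051, 0.001, 0.999], [-0.999, 0.0, -0.051], [-0.0, -1.0, 0.001]] q6 [0.278 0.45  1.718 0.    0.973 1.9  ]
242 d_cm [ 32.94    0.788 -13.745] rot [-5.000e-04  4.375e-01 -3.000e-04]
422 d_cm [ 32.94    0.788 -13.745] rot [-4.0000e-04 -2.7041e+00  7.0000e-04]
```

Call:
carry_out(delta_pos=[[3,0,-1.3],[6,0.1,-2.5],[9,0.2,-3.8],[12,0.3,-5],[15,0.4,-6.3],[18,0.5,-7.5],[21,0.6,-8.8],[24,0.7,-10],[27,0.8,-11.3],[30,0.8,-12.5],[32,0.8,-13.5],[33,0.8,-13.7]], rotation=[[0,0.04,0],[0,0.08,0],[0,0.12,0],[0,0.16,0],[0,0.2,0],[0,0.24,0],[0,0.28,0],[0,0.32,0],[0,0.36,0],[0,0.4,0],[0,0.43,0],[0,0.437,0]])

```text
t: 7.35
ee_pos: [420.0, -147.1, 163.8]
orientation: [-0.937, 1.564, -1.56]
ft_force: [-0.5, -0.6, -0.2]
width: 16.0
```

Call:
carry_out(delta_pos=[[0,0,0],[0,0,0],[0,0,0],[0,0,0],[0,0,0],[0,0,0]], rotation=[[0,0,0],[0,0,0],[0,0,0],[0,0,0],[0,0,0],[0,0,0]])

```text
t: 7.85
ee_pos: [422.6, -144.9, 164.6]
orientation: [-0.938, 1.558, -1.558]
ft_force: [-0.2, -0.4, -0.5]
width: 15.7
```

```bash
python3 -c "
from h import *
o=ctrl.get_obs();print(o['ee_pos'],o['ft_force'],o['width'])
im=ctrl.get_image('wrist')[:,:,::-1];cv2.imwrite('pics/w5.png',im)
np.save('w5.npy',np.r_[o['ee_pos'],o['orientation']])"
```

```text
[ 422.63396483 -144.93712873  164.61360381] [-0.24901494 -0.40755807 -0.45790274] 15.725036377032449
```

View pics/w5.png

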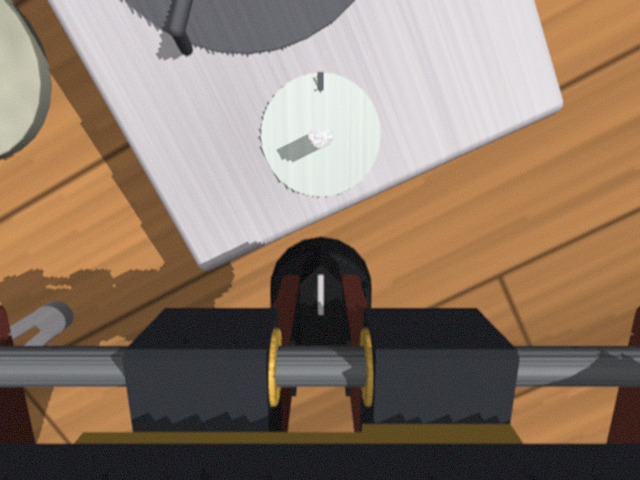

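The rib at (321,82) lies directly above the stem at (320,138) and bezel centre (320,134), on the same column as the knob's line at 321. The angle therefore matches. Next I'll compute the offset.

```bash
python3 -c "
from h import *
v=np.load('w5.npy');o=dict(ee_pos=v[:3],orientation=v[3:]);C=cam('wrist',o);R=Ro.from_rotvec(v[3:]).as_matrix()
im=cv2.imread('pics/w5.png');g=im.astype(int)
m=((g[:,:,1]-g[:,:,2]>6)&(g[:,:,1]>150)).astype(np.uint8);m=cv2.morphologyEx(m,cv2.MORPH_CLOSE,np.ones((3,3)))
b=cv2.convexHull(blob(m,(320.,165.))[:,None])[:,0];print(cv2.boundingRect(b))
P=(cast(C,b,82)-v[:3])@R;c,r=circ(P[:,[0,2]]);print('bezel tool x,z',c,r)
print('world',circ(cast(C,b,82)))
q=(g.max(2)<110);q[:65]=0;q[98:]=0;q[:,:305]=0;q[:,335:]=0;ys,xs=np.where(q);p=[xs.mean(),ys.mean()];print('rib px',p)
rb=((cast(C,[p],83.5)-v[:3])@R)[0];print('rib',rb,'angle',np.degrees(np.arctan2(rb[0]-c[0],rb[2]-c[1])))
cv2.imwrite('pics/w5c.png',cv2.resize(im[65:205,250:390],(600,600),interpolation=cv2.INTER_CUBIC))
T=((cast(C,[[320.5,138]],110)-v[:3])@R);print('stem',T)
"
```

```text
(261, 73, 119, 124)
bezel tool x,z [-0.76623312 72.42329815] 36.85220142212043
world (array([ 486.99976829, -178.12357774]), np.float64(36.8522015883122))
rib px [np.float64(319.9130434782609), np.float64(82.1304347826087)]
rib [ -0.78841035  81.1012212  103.85978234] angle -0.0404199614358632
stem [[-0.43069676 54.6051265  71.04320681]]
```

View pics/w5c.png

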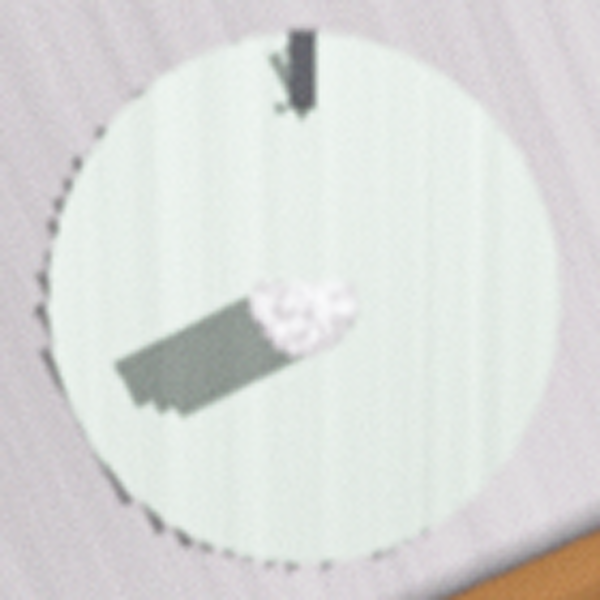

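```bash
python3 -c "
from h import *
for n,zz,near in(('w2',(10,20,30),(313.,232.)),('w4',(-22.7,-12.7,-2.7),(320.,265.)),('w5',(-22.7,-12.7,-2.7),(320.,265.))):
  v=np.load(n+'.npy');o=dict(ee_pos=v[:3],orientation=v[3:]);C=cam('wrist',o);R=Ro.from_rotvec(v[3:]).as_matrix()
  im=cv2.imread(f'pics/{n}.png').astype(int)
  b=blob(im.max(2)<(60 if n=='w2' else 70),near);
  b=b[(b[:,1]<265)] if n=='w2' else b[(b[:,1]<280)&(b[:,0]>266)&(b[:,0]<375)]
  for z in zz:
    Z=z if n=='w2' else v[2]+z
    P=(cast(C,b,Z)-v[:3])@R;print(n,z,circ(P[:,[0,2]]))
"
python3 - <<'E'
import cv2,numpy as np
a=cv2.imread('pics/w2.png')[195:300,255:375];b=cv2.imread('pics/w5.png')[230:335,260:380]
cv2.imwrite('pics/kn.png',cv2.convertScaleAbs(np.hstack([cv2.resize(i,(400,350),interpolation=cv2.INTER_CUBIC) for i in(a,b)]),alpha=2.5))
E
```

```text
w2 10 (array([-4.5478995 , -4.40799232]), np.float64(25.558498496940537))
w2 20 (array([-4.40196355, -1.89895998]), np.float64(24.655216140025196))
w2 30 (array([-4.25602761,  0.61007236]), np.float64(23.751933783109866))
w4 -22.7 (array([-0.46624226,  3.61870584]), np.float64(19.611811748676477))
w4 -12.7 (array([-0.46368222,  7.00376318]), np.float64(18.55749114019818))
w4 -2.7 (array([-0.46112217, 10.38882052]), np.float64(17.503170531719885))
w5 -22.7 (array([-0.50631077, -3.5189513 ]), np.float64(25.39986207566968))
w5 -12.7 (array([-0.50159348,  0.25237151]), np.float64(24.033455478351677))
w5 -2.7 (array([-0.49687618,  4.02369432]), np.float64(22.667048881033743))
```

View pics/kn.png

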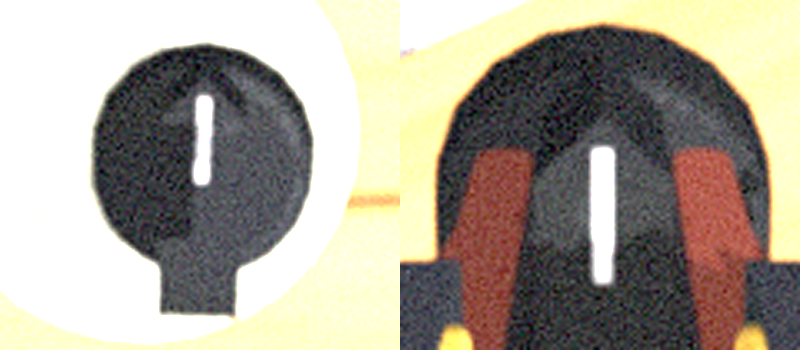

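Call:
carry_out(delta_pos=[[0,0,1.5],[0,0,3],[0,0,4.5],[0,0,6],[0,0.5,7],[0,1,7.5],[0,1.5,7.5],[0,2,7.5],[0,2.3,7.5],[0,2.3,7.5],[0,2.3,7.5],[0,2.3,7.5]], rotation=[[0,0,0],[0,0,0],[0,0,0],[0,0,0],[0,0,0],[0,0,0],[0,0,0],[0,0,0],[0,0,0],[0,0,0],[0,0,0],[0,0,0]])

```text
t: 8.9
ee_pos: [488.4, -180.7, 141.8]
orientation: [-0.937, 1.559, -1.559]
ft_force: [-0.1, -0.7, 0.7]
width: 15.9
```

```bash
python3 -c "
from h import *
o=ctrl.get_obs();print(o['ee_pos'],o['ft_force'],o['width'])
v=np.load('w5.npy');R=Ro.from_rotvec(v[3:]).as_matrix();print((R.T@(o['ee_pos']-v[:3])))
s=ctrl.get_image('side')[:,:,::-1];t=ctrl.get_image('top')[:,:,::-1]
r=lambda im,x,y:cv2.resize(im[y:y+75,x:x+50],(400,600),interpolation=cv2.INTER_CUBIC)
cv2.imwrite('pics/side6.png',s)
cv2.imwrite('pics/c6.png',np.hstack([r(s,232,325),r(t,430,255)]))"
```

```text
[ 488.39147954 -180.72030618  141.81604463] [-0.06564419 -0.65042994  0.74794499] 15.901325946940492
[ 0.87406658 22.78853763 74.86076272]
```

View pics/c6.png

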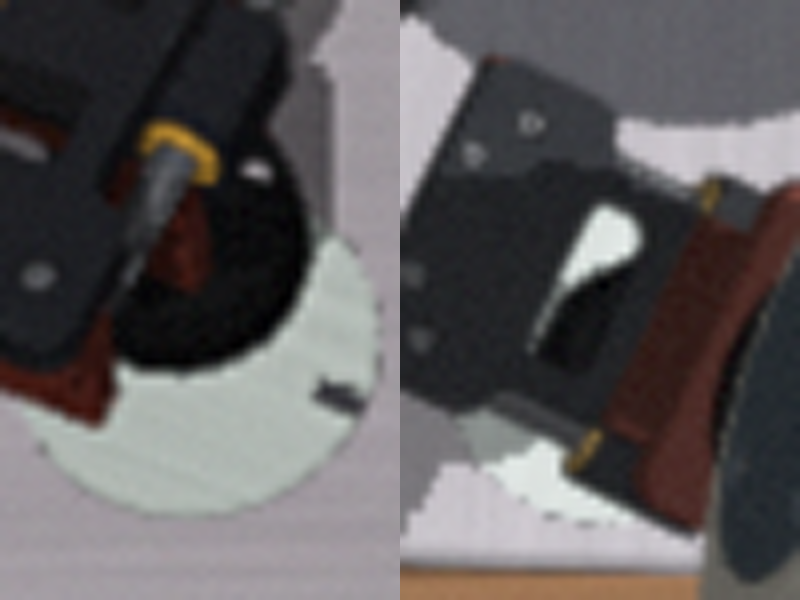

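The side crop shows the knob over the bezel, with its lower edge clear. I'll fit its base circle against the bezel in the same camera.

```bash
python3 -c "
from h import *
from scipy.optimize import least_squares
S=cam('side');im=cv2.imread('pics/side6.png').astype(int);o=ctrl.get_obs()
m=(im.max(2)<95)
# lower/right edge: per column lowest dark pixel, within x 248..271
pts=[]
for x in range(250,268):
    ys=[y for y in range(350,376) if m[y,x]]
    if ys: pts.append((x,max(ys)+.5))
for y in range(350,366):
    xs=[x for x in range(255,278) if m[y,x]]
    if xs: pts.append((max(xs)+.5,y))
print(pts)
P=cast(S,pts,o['ee_pos'][2]-22.7)
f=lambda c:np.hypot(P[:,0]-c[0],P[:,1]-c[1])-26
r=least_squares(f,[488,-180],loss='soft_l1');print(r.x,f(r.x).round(1));print(circ(P))
g=((im[:,:,1]-im[:,:,2]>6)&(im[:,:,1]>150)).astype(np.uint8)
b=blob(cv2.morphologyEx(g,cv2.MORPH_CLOSE,np.ones((3,3))),(258.,382.));b=b[(b[:,1]>378)|(b[:,0]>272)];b=b[b[:,1]>362]
Q=cast(S,b,82);k=lambda c:np.hypot(Q[:,0]-c[0],Q[:,1]-c[1])-37
print('bezel',least_squares(k,[488,-180],loss='soft_l1').x)
"
```

```text
[(250, 370.5), (251, 370.5), (252, 370.5), (253, 371.5), (254, 371.5), (255, 371.5), (256, 370.5), (257, 370.5), (258, 370.5), (259, 370.5), (260, 369.5), (261, 369.5), (262, 369.5), (263, 368.5), (264, 367.5), (265, 367.5), (266, 365.5), (267, 364.5), (272.5, 350), (272.5, 351), (272.5, 352), (270.5, 353), (271.5, 354), (270.5, 355), (270.5, 356), (270.5, 357), (270.5, 358), (269.5, 359), (269.5, 360), (269.5, 361), (268.5, 362), (268.5, 363), (267.5, 364), (266.5, 365)]
[ 488.49089184 -179.92977436] [-0.2 -0.5 -0.7  0.9  1.   1.1 -0.4 -0.1  0.3  0.7 -0.3  0.3  1.1  0.4
 -0.1  0.9 -0.5 -0.4  4.   3.5  3.1 -0.3  1.1 -0.6 -0.5 -0.4 -0.1 -1.2
 -0.7 -0.1 -0.8  0.1 -0.3 -0.5]
(array([ 487.07770447, -177.61730663]), np.float64(28.46683307602099))
bezel [ 487.99725537 -179.42378543]
```

Knob and stem axes agree to within about 1 mm. I'll descend slowly and watch the force.

Call:
carry_out(delta_pos=[[0,0.4,0],[0,0.8,0],[0,1.2,0],[0,1.5,0],[0,1.5,0]], rotation=[[0,0,0],[0,0,0],[0,0,0],[0,0,0],[0,0,0]])

```text
t: 9.42
ee_pos: [488.1, -180.6, 125.8]
orientation: [-0.938, 1.56, -1.558]
ft_force: [0.6, 0.1, -1.3]
width: 15.8
```

```bash
python3 -c "
from h import *
o=ctrl.get_obs();print(o['ee_pos'],o['ft_force'],o['moment'],o['width'])"
```

```text
[ 488.13037321 -180.56076566  125.80872777] [ 0.62878499  0.05151505 -1.29402824] [ 0.23877074 -0.01844356 -0.0142949 ] 15.788689066926182
```

Call:
carry_out(delta_pos=[[0,0.2,0],[0,0.4,0],[0,0.6,0],[0,0.8,0],[0,0.9,0],[0,0.9,0],[0,0.9,0]], rotation=[[0,0,0],[0,0,0],[0,0,0],[0,0,0],[0,0,0],[0,0,0],[0,0,0]])

```text
t: 10.0
ee_pos: [488.5, -180.7, 117.5]
orientation: [-0.937, 1.559, -1.559]
ft_force: [0.4, 2.4, -1.9]
width: 15.8
```

```bash
python3 -c "
from h import *
o=ctrl.get_obs();print(o['ee_pos'],o['ft_force'],o['moment'],o['width'])
s=ctrl.get_image('side')[:,:,::-1];cv2.imwrite('pics/side7.png',s)
cv2.imwrite('pics/c7.png',cv2.resize(s[325:400,212:312],(800,600),interpolation=cv2.INTER_CUBIC))"
```

```text
[ 488.49018543 -180.71280117  117.50988929] [ 0.44531344  2.43547936 -1.90893365] [ 0.46927866 -0.22335626 -0.03590722] 15.796137293273778
```

View pics/c7.png

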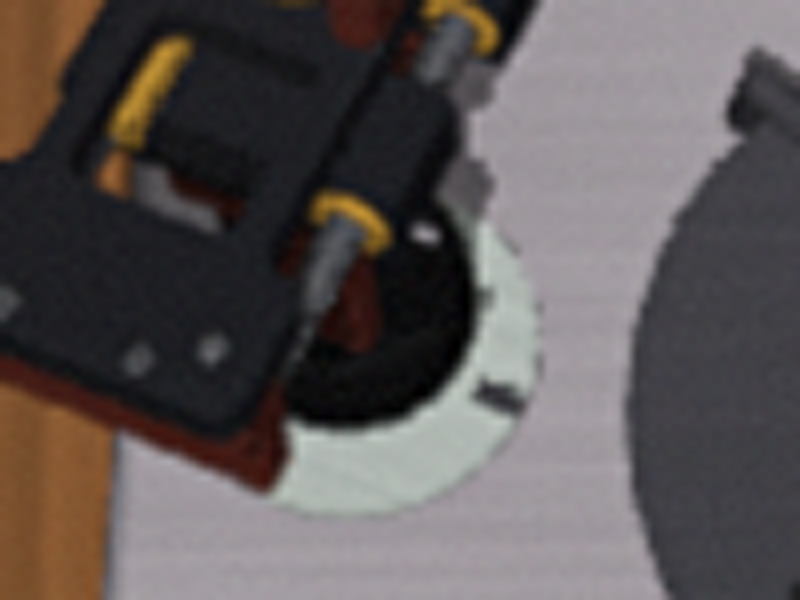

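It has gone on with little axial force. It is now within about 1 mm of home, so I'll press.

Call:
carry_out(delta_pos=[[0,0.1,0],[0,0.1,0],[0,0.1,0],[0,0.2,0],[0,0.3,0],[0,0.4,0],[0,0.5,0],[0,0.5,0]], rotation=[[0,0,0],[0,0,0],[0,0,0],[0,0,0],[0,0,0],[0,0,0],[0,0,0],[0,0,0]])

```text
t: 10.72
ee_pos: [488.7, -180.8, 112.7]
orientation: [-0.937, 1.559, -1.559]
ft_force: [0.8, 3.2, 4.1]
width: 16.1
```

Call:
carry_out(delta_pos=[[0,0.1,0],[0,0.2,0],[0,0.3,0],[0,0.4,0],[0,0.4,0],[0,0.4,0]], rotation=[[0,0,0],[0,0,0],[0,0,0],[0,0,0],[0,0,0],[0,0,0]])

```text
t: 11.22
ee_pos: [488.7, -180.8, 109.0]
orientation: [-0.937, 1.559, -1.559]
ft_force: [0.2, 3.7, 6.2]
width: 15.6
```

```bash
python3 -c "
from h import *
o=ctrl.get_obs();print(o['ee_pos'],o['ft_force'],o['moment'],o['width'])"
```

```text
[ 488.72329004 -180.83823645  108.98780976] [0.19626223 3.73495541 6.24237255] [0.85610392 0.10051574 0.00771407] 15.603220343220404
```

Call:
carry_out(delta_pos=[[0,0.05,0],[0,0.1,0],[0,0.15,0],[0,0.15,0],[0,0.15,0],[0,0.15,0]], rotation=[[0,0,0],[0,0,0],[0,0,0],[0,0,0],[0,0,0],[0,0,0]])

```text
t: 11.72
ee_pos: [488.8, -180.9, 107.9]
orientation: [-0.937, 1.559, -1.559]
ft_force: [-1.9, 5.6, 11.7]
width: 15.5
```

```bash
python3 -c "
from h import *
o=ctrl.get_obs();print(o['ee_pos'],o['ft_force'],o['moment'],o['width'])
s=ctrl.get_image('side')[:,:,::-1];w=ctrl.get_image('wrist')[:,:,::-1];cv2.imwrite('pics/side8.png',s)
cv2.imwrite('pics/c8.png',np.hstack([cv2.resize(s[325:400,232:282],(400,600),interpolation=cv2.INTER_CUBIC),cv2.resize(w[180:360,260:380],(400,600),interpolation=cv2.INTER_CUBIC)]))"
```

```text
[ 488.76409281 -180.8582908   107.94833213] [-1.86148871  5.5636379  11.71939493] [0.92705087 0.31380271 0.03853976] 15.542616688590963
```

View pics/c8.png

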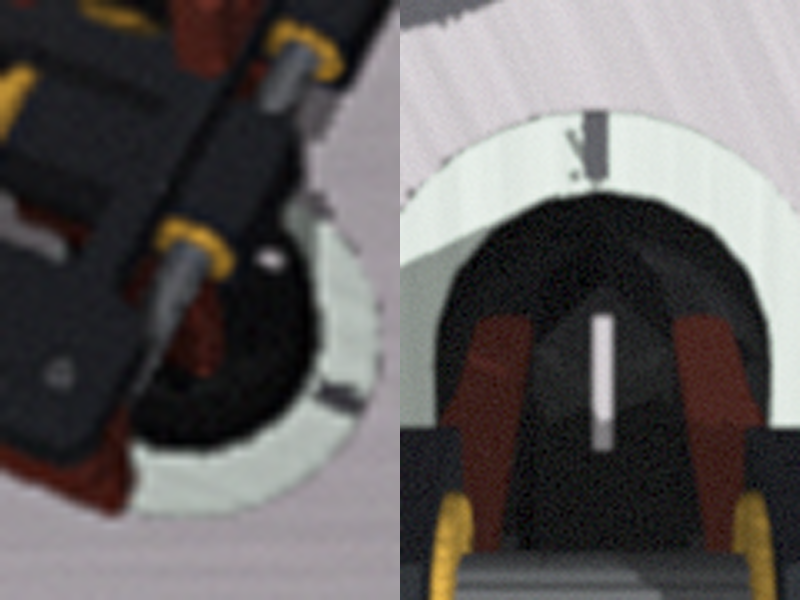

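The nose line points straight at the rib, at crop (600,380) and (595,145), and the knob has not shifted in the hand. Force jumped at the end of travel (6 → 12 N), which means the stop has been reached. I'll hold for two rows, then hand in.

Call:
carry_out(delta_pos=[[0,0,0],[0,0,0],[0,0,0],[0,0,0]], rotation=[[0,0,0],[0,0,0],[0,0,0],[0,0,0]])

```text
t: 12.15
ee_pos: [488.8, -180.9, 108.0]
orientation: [-0.937, 1.559, -1.559]
ft_force: [-1.5, 4.6, 11.7]
width: 15.8
```

```bash
python3 -c "
from h import *
o=ctrl.get_obs();print(o['ee_pos'],o['ft_force'],o['width'],o['t'])
print(ctrl.close_job())"
```

```text
[ 488.81678515 -180.87361212  107.96066137] [-1.45574331  4.63010491 11.6923845 ] 15.800045332175197 12.15
the job is handed in; nothing more can be done
None
```

I picked the knob off the smallest coaster, turned it about 25°, and slid it onto the stem with its nose towards the rib. I then pressed it to the stop and handed the job in at 12.15 s, still gripping. No verdict is reported, so success rests on my own checks below.

- **Pressed in:** the last reading was TCP z 108.0 mm, which puts the knob's underside at about 85 mm. The stop is at 86 mm, so the knob may have slipped up to 1 mm in the fingers. Vertical force was steady at about 11.7 N after a jump at the end of travel.
- **Grip and alignment:** the finger opening was 15.8 mm. The last wrist picture shows the nose line pointing straight at the rib.
- **Disagreements:** the three cameras differed by up to about 4 mm on absolute positions, so I aligned knob and stem within single views. My wrist estimates of where the knob sat along the jaws' width ranged from 0 to 4 mm off centre, and I used 2.8 mm. A side-view check before going down showed the axes within about 1 mm.
- **Side load:** about 5 N of sideways force remained while holding the knob down.
- **Tongs and jar:** I noticed no contact with either during the run, but I did not measure their positions at the end.

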